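Roll a labelled cartridge home in the labelling jig

TASK

Take the pressing pad by its post, lay its flat sole on top of the labelled steel cartridge and, pressing lightly (a few newtons, never more than about 20), roll the cartridge under the pad along the bench, over the jig's low sill and home against the stop bar, still pressed when it gets there. Then set the pad down upright on the bench well clear of the jig. Do not touch the cartridge with the fingers, and leave the other things on the bench where they are.

Things in the scene. Friction and masses are not known exactly. Their poses are not given: they have to be found in the camera images.
- cartridge: plain steel cylinder with a white paper label round its middle, 32 mm diameter, 90 mm long, about 0.15 kg, a small stub at each end, lying before the jig's stop, its axis within about 0.15 rad of parallel to it. Origin at its centre; y is the cylinder axis, x and z turn as it rolls. Under a moving pad it advances half as far as the pad
- jig: grey metal jig fixed to the bench: stop bar 22 mm high (screw heads to 25), 18 thick, 150 long, with a 6 mm high foot plate to 45 mm behind its face, and a low sill in front. Origin on the bench at the middle of the stop bar's flat front face; x points from the cartridge toward and through the stop, y along the bar
- pad: pressing pad, 0.22 kg, stands on the bench: flat plate 140 mm (x) by 70 mm (y), 12 mm thick with rubber sole; in its middle a square grey post 30 x 30 mm as handle, up to 68 mm above the sole (44 mm square collar at its foot, up to 16 mm). Origin at the centre of the sole's underside, z up
- beaker: small glass beaker, 46 mm wide, 57 mm high, bystander; origin under its centre
- column: thin steel column with a coloured sleeve, 128 mm long, 22 mm wide, 12 mm high, lying, bystander; origin under its centre, long axis y
- spanner: small open-ended spanner, 124 x 35 x 4 mm, lying, bystander; origin under its centre, long axis y
- carton: small white carton, 40 x 40 x 70 mm, standing, bystander; origin under its centre
- marker: marker pen, 135 mm long, 17 mm thick, lying, bystander; origin under its centre, long axis y
- jig_sill (a point): middle of the sill's top: a low strip 2.2 mm high, 5 mm wide, parallel to the stop bar and 29 mm before its face; straps of the same height join it to the bar's ends (126 mm clear between). The cartridge rises about 2 mm as it rolls over
- jig_home (a point): where the cartridge's centre lies when home: on the bench between sill and bar, touching the bar along its length; 16 mm before the stop face, 16 mm above the bench (play to the sill about 2.5 mm). Axes as jig
Not all that is in view belongs to the job. Leave any turquoise look-alike of the cartridge alone.

How it is judged:
By the outcome, as a careful person would: the job done as asked, in the order asked, and still so for the second after the job is handed in, with the robot touching nothing.
It also fails if it takes over 72 s, if anything falls off the work surface, if the arm or the gripper's body presses on something with over 40 N, if the wrist force passes 120 N, or if a joint passes its speed limit or range.

ROBOT

A 6-joint arm with a two-finger parallel gripper is mounted at the origin on a cart in front of the work surface, level with it; the furniture and walls round the work are solid. World frame = base frame: x ahead of the robot, y to its left, z up, the work surface at z = 0. Lengths are in m, angles in rad, forces in N, time in s.
With the tool pointing down it reaches from about 0.25 to 0.725 m from the base axis. Payload 4 kg.
Tool frame: the origin (TCP) lies on the centre line of the jaws, within the pads' length; the fingertips stand 19 mm ahead of it and the grasp point (between the pads) is the TCP; z points along the fingers, y is the line along which they close (so a half turn about z gives the same grasp; the last joint's range is limited). The gripper opens to 85 mm and grips with 20 to 120 N. Pads are 22 mm wide; open, the fingers measure 114 mm over their backs; the gripper's body (76 mm by 85 mm) begins 54 mm behind the grasp point. The pads swing forward as they close: fully open they stand 13 mm farther back than shut.
Start: joints at [-1.302, 0.241, 0.005, 1.335, 0, 1.571], TCP at [0.133, -0.482, 0.25] pointing down, gripper open.
Joint ranges: [-2.72, 2.72], [-1.05, 1.87], [-1.09, 1.28], [-1.99, 2.15], [-1.42, 1.44], [-3.14, 3.14]. Speed limits (rad/s): [2.79, 2.79, 3.14, 3.14, 3.14, 3.14].

INTERFACE

Orientations are given as [roll, pitch, yaw] about the fixed x, y, z axes, in that order (R = Rz(yaw) Ry(pitch) Rx(roll)).
In Python, from cell import bot, grab_frame, camera_params, models gives the robot as it stands.
- The arm moves only by the tool play_rows, never from a script. Its argument "targets" is a list of rows, each a list of 3 entries, a list of its own where there are three numbers: the closure, from 0 (fully open) to 1 (shut), then the shift along the tool's x, y, z each as a share of 3 cm, from -1 to 1, then the turn about the tool's z as a share of 5 degrees, from -1 to 1. A call has 1 to 20 rows; each row shifts and turns the commanded pose from where the row before left it, along the tool's axes as they then stand; what a row does not reach is not made up. A row lasts 1/8 s, in which the tool goes at most 62.5 mm and 10.7 degrees, less where a joint would pass 70% of its speed; a pose out of reach is approached as far as the arm can. A call with a number of a shift or a turn outside -1 to 1 is refused whole. A call with a gripper value outside its range is refused whole. The fingers move at their own pace and stop on an object; the grip force is fixed at half the most. Time passes only in rows, so rows that do not move let the fingers close. It gives the time, the measured TCP pose, the force, the opening and the grip force at its end, in the units of the state.
- bot.sense(): the state, without advancing time (a new reading comes with each control period).
- grab_frame(name): name is "scene" or "side" or "wrist"; returns (picture, depth): 480x640x3 uint8, red, green, blue; 480x640 float32, m along the optical axis (not along the pixel's ray), 0 where there is no reading.
- camera_params(name): a dict with "fx", "fy", "cx", "cy" (pixels), "k1" (the pictures are not rectified: a ray, as slopes to the right and down, at radius r is drawn at 1 + k1 r^2 times it, then the intrinsics apply), "pose" (4x4, takes a point from camera to world coordinates). Camera axes: x right, y down, z forward; pixel columns grow to the right and rows downward; lengths in m; the calibration is good to about 2 mm. A picture is of the moment at which its call begins: read the wrist's pose just before it. camera_params takes no time and is no camera call; for the wrist camera it gives the pose at the moment of the call.
- bot.sign_off(): hands the job in; it is judged then, once.
Trained networks look in the newest picture that a camera, given by its name, has taken for a name from the list of things; names that differ only in an ending like _2 or _b are one class to them, and where a whole thing is asked for, a point or a joint stands for the part that bears it (a point fixed in the world has none). Each returns a list of dicts, best first, with "p" (0 to 1); they miss things now and then, are a little off and sometimes report something else, mostly with a low value. They report only what shows in the picture. A call takes as long as a camera call. They do not tell look-alikes from the thing itself.
- models.look_for(camera, target): "at" ([x, y, z] in m, in world coordinates, good to about 4 mm: the middle of the surface that is visible of it).
- models.silhouettes(camera, target): "pixels" (480x640 bool, what is visible of it).
- models.tip_of(camera, target): "at" ([x, y, z] in m, in world coordinates, good to about 4 mm: a listed point, or the origin of a listed thing).
The state is a dict: "time": time; "joints": joint angles; "joint_vel": joint speeds; "effort": joint torques, N m; "tool_pos": TCP position; "tool_rot": TCP orientation; "wrist_force": force on the tool from outside, world axes, zero at the start; "wrist_torque": the same for the moment, N m; "grip_width": finger opening in m; "finger_force": force on a finger pad.
Only numpy, scipy, OpenCV 4.12 (cv2) and the standard library are available. Lean on these libraries where they do the work, as an engineer would, in place of code of your own. Each camera call takes 0.05 s, during which the arm holds its last target. There are 200 camera calls.

## Working session

There is one attempt and no reset: what is moved stays moved. The work goes in short steps, Python scripts to look and compute and a tool call to move; the robot and the scene stay as the last step left them, time stands still between calls to the robot, and variables do not carry over. Pictures are saved under pics/ and viewed, at most 10 in all, crops included, and the job is handed in when it is done.

Besides the shell and the picture viewer there is one more tool, called after "Emit:" in YAML: its name, and indented under it one key for each argument. play_rows: Moves the arm, as the interface text tells. Shift numbers are shares of 3 cm and turn numbers shares of 5 degrees, none past 1 either way. Its arguments: {"type":"object","properties":{"targets":{"type":"array","items":{"type":"array"}}},"required":["targets"]}

```bash
ls; mkdir -p pics; cat > h.py <<'E'
import numpy as np, cv2
from cell import bot, grab_frame, camera_params, models
def cloud(cam, depth, P=None):
    P=P or camera_params(cam)
    K=np.array([[P['fx'],0,P['cx']],[0,P['fy'],P['cy']],[0,0,1.]])
    v,u=np.mgrid[0:480,0:640]
    uv=np.stack([u.ravel(),v.ravel()],1).astype(np.float64)[:,None]
    n=cv2.undistortPoints(uv,K,np.array([P['k1'],0,0,0,0.]))[:,0].reshape(480,640,2)
    T=np.array(P['pose'])
    c=np.dstack([n*depth[...,None],depth])
    return c@T[:3,:3].T+T[:3,3]
E
python3 - <<'E'
from h import *
s=bot.sense(); print(s)
for c in ['scene','side']:
    im,d=grab_frame(c); cv2.imwrite(f'pics/{c}0.png',im[...,::-1]); np.save(f'{c}0.npy',cloud(c,d)); 
    for n in ['cartridge','jig','pad','jig_sill','jig_home','beaker','column','spanner','carton','marker']:
        r=models.tip_of(c,n); print(c,n,[(np.round(x['at'],3).tolist(),round(x['p'],2)) for x in r[:3]])
print(bot.sense()['time'])
E
```

```text
pics
{'time': 0.0, 'joints': array([-1.30199033e+00,  2.41452882e-01,  3.71509904e-03,  1.33520865e+00,
        3.80677572e-07,  1.57080565e+00]), 'joint_vel': array([ 8.48758510e-04, -1.71415464e-03,  8.62092234e-05,  7.14403355e-04,
        3.56315611e-04,  1.62973352e-04]), 'effort': array([-1.65718444e-03, -3.72315431e+01,  2.52409852e+01,  1.69033353e-02,
       -4.16455009e-05,  3.31730782e-06]), 'tool_pos': array([ 0.13263101, -0.48146589,  0.24938952]), 'tool_rot': array([-3.13944255e+00, -3.60635420e-07,  2.68796671e-01]), 'wrist_force': array([-0.11766309, -0.03464316, -0.5168427 ]), 'wrist_torque': array([ 0.00310114, -0.01073598,  0.0262155 ]), 'finger_force': 0.0, 'grip_width': 0.08537039107072841}
scene cartridge [([0.468, 0.061, 0.015], 0.9), ([0.62, 0.316, 0.017], 0.63)]
scene jig [([0.487, 0.179, -0.001], 0.57)]
scene pad [([0.424, -0.188, -0.001], 0.62)]
scene jig_sill [([0.481, 0.146, 0.0], 0.61), ([0.465, 0.059, 0.016], 0.19)]
scene jig_home [([0.719, 0.116, -0.002], 0.31)]
scene beaker [([0.717, 0.115, 0.0], 0.78)]
scene column [([0.677, -0.027, -0.0], 0.51)]
scene spanner [([0.728, 0.275, -0.0], 0.63), ([0.46, -0.06, 0.002], 0.46)]
scene carton [([0.727, 0.272, -0.001], 0.94)]
scene marker [([0.404, 0.375, 0.001], 0.55)]
side cartridge [([0.617, 0.319, 0.015], 0.92), ([0.466, 0.06, 0.016], 0.66)]
side jig [([0.484, 0.175, -0.002], 0.61)]
side pad [([0.423, -0.193, -0.001], 0.58)]
side jig_sill [([0.404, 0.374, -0.002], 0.64), ([0.478, 0.147, 0.001], 0.62)]
side jig_home [([0.484, 0.16, 0.015], 0.59)]
side beaker [([0.722, 0.114, -0.0], 0.69), ([0.477, 0.148, 0.006], 0.19)]
side column [([0.682, -0.026, -0.001], 0.54)]
side spanner [([0.461, -0.056, 0.001], 0.69)]
side carton [([0.724, 0.277, -0.001], 0.55)]
side marker []
1.1
```

View pics/scene0.png

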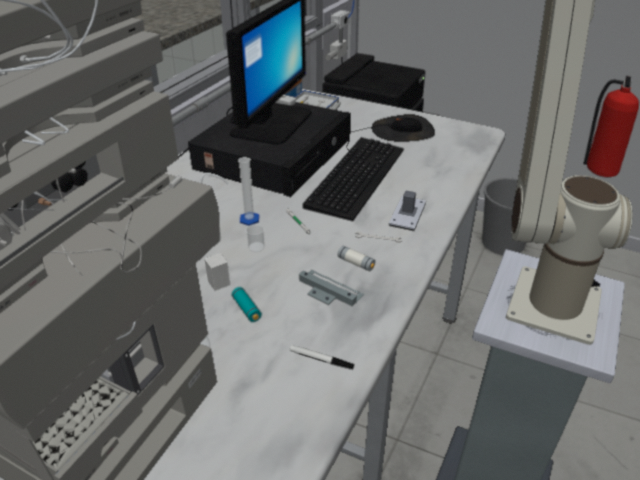

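View pics/side0.png

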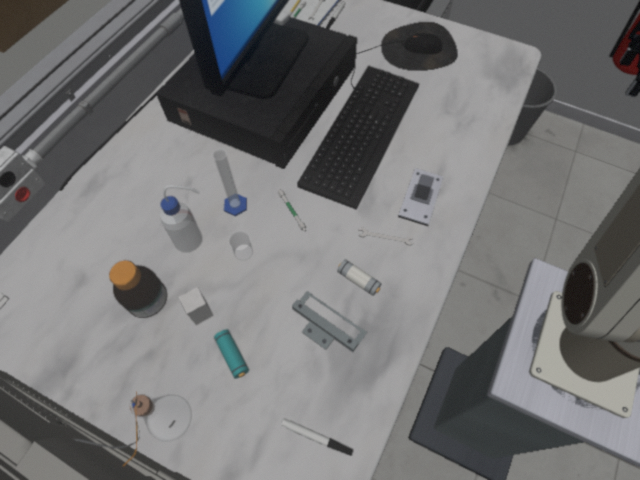

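Scene picture: the labelled cartridge is at (356,258), the turquoise look-alike at (246,304), the jig at (330,287) and the pad at (405,210). Side picture: cartridge (359,277), look-alike (231,354), jig (328,322), pad (421,197), spanner (386,237).
What could be taken for the cartridge: the white-labelled one (side 359,277), the turquoise one (side 231,354) and the marker (side 317,436). I choose the white-labelled one and check it in a crop.

```bash
python3 - <<'E'
from h import *
im=cv2.imread('pics/side0.png'); cv2.imwrite('pics/crop1.png',cv2.resize(im[150:370,270:450],None,fx=3.2,fy=2.7,interpolation=cv2.INTER_CUBIC)[:600])
def rect(p):
    (c,s,a)=cv2.minAreaRect((p[:,:2]*1000).astype(np.float32)); return np.round(c,1),np.round(s,1),round(a,1)
for c in ['side','scene']:
    C=np.load(f'{c}0.npy').reshape(-1,3)
    def sel(x0,x1,y0,y1,z0,z1): return C[(C[:,0]>x0)&(C[:,0]<x1)&(C[:,1]>y0)&(C[:,1]<y1)&(C[:,2]>z0)&(C[:,2]<z1)]
    B=sel(.3,.6,-.1,.3,-.01,.006); print(c,'bench',np.median(B[:,2]))
    for n,b in dict(padplate=(.3,.55,-.3,-.1,.006,.02),padpost=(.3,.55,-.3,-.1,.06,.08),postside=(.3,.55,-.3,-.1,.022,.08),cart=(.38,.56,.0,.115,.008,.045),carttop=(.38,.56,.0,.115,.027,.045),bar=(.35,.62,.1,.24,.016,.0235),barall=(.35,.62,.1,.24,.012,.04),sill=(.35,.62,.1,.24,.0012,.0035)).items():
        p=sel(*b)
        if len(p)>8: print(c,n,len(p),rect(p),'zmed',round(np.median(p[:,2]),4),round(p[:,2].max(),4))
E
```

```text
side bench 0.0002481131205874787
side padplate 1294 (array([ 442. , -191.4]), array([240.7, 144.7]), 9.3) zmed 0.0125 0.0199
side padpost 169 (array([ 426.8, -193.3]), array([29.4, 31.8]), 9.2) zmed 0.068 0.073
side postside 310 (array([ 427. , -192.4]), array([29.8, 33.3]), 11.2) zmed 0.0635 0.073
side cart 716 (array([468. ,  62.9]), array([32.7, 98.6]), 80.6) zmed 0.0291 0.037
side carttop 447 (array([467.6,  62.3]), array([25.1, 90.5]), 79.8) zmed 0.0308 0.037
side bar 600 (array([485.5, 184.4]), array([ 19.1, 150.3]), 80.6) zmed 0.0217 0.0235
side barall 770 (array([485.5, 184.4]), array([ 19.1, 150.3]), 80.6) zmed 0.0219 0.0273
side sill 1945 (array([485., 170.]), array([269.5, 139.8]), 0.0) zmed 0.0019 0.0035
scene bench -0.002224089540822427
scene padplate 599 (array([ 474.3, -180.3]), array([165.4, 149.6]), 6.3) zmed 0.0097 0.0199
scene padpost 83 (array([ 427.7, -186.7]), array([29.8, 40.6]), 7.1) zmed 0.0645 0.0694
scene postside 232 (array([ 427.1, -186.8]), array([31.1, 40.6]), 6.9) zmed 0.0515 0.0694
scene cart 477 (array([469.2,  71.1]), array([34.7, 98.7]), 85.0) zmed 0.0238 0.0336
scene carttop 159 (array([468.7,  71.7]), array([25.6, 91.9]), 79.2) zmed 0.0291 0.0336
scene bar 382 (array([486. , 189.4]), array([ 23.4, 151.3]), 81.0) zmed 0.0194 0.0235
scene barall 478 (array([487.6, 198.4]), array([ 43.7, 151.2]), 79.2) zmed 0.0188 0.0246
scene sill 234 (array([482.2, 170.6]), array([262.4, 138.2]), 0.2) zmed 0.002 0.0035
```

View pics/crop1.png

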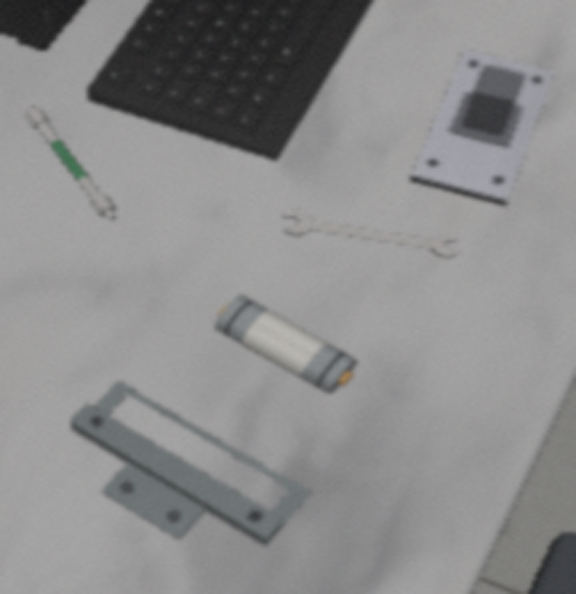

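The crop confirms it: a white-labelled steel cylinder at crop (285,340), lying before the jig's sill opening at (210,440). The spanner is clear of it at (370,235). I move over the pad now.

Emit:
play_rows:
  targets:
    - [0,[0,0,0],1]
    - [0,[0,0,0],0.24]
    - [0,[0.93,-0.66,0.25],0]
    - [0,[0.93,-0.66,0.25],0]
    - [0,[0.93,-0.66,0.25],0]
    - [0,[0.93,-0.66,0.25],0]
    - [0,[0.93,-0.66,0.25],0]
    - [0,[0.93,-0.66,0.25],0]
    - [0,[0.93,-0.66,0.25],0]
    - [0,[0.93,-0.66,0.25],0]
    - [0,[0.93,-0.66,0.25],0]
    - [0,[0.93,-0.66,0.25],0]
    - [0,[0.93,-0.66,0.25],0]
    - [0,[0.93,-0.66,0.25],0]
    - [0,[0,0,0],0]
    - [0,[0,0,0],0]
    - [0,[0,0,0],0]

```text
time: 3.22
tool_pos: [0.4248, -0.1946, 0.1606]
tool_rot: [3.141, -0.0, 0.16]
wrist_force: [0.5, -0.7, 0.8]
grip_width: 0.0852
finger_force: 0.0
```

```bash
python3 - <<'E'
from h import *
from scipy.optimize import least_squares
s=bot.sense(); print(s['time'],s['tool_pos'],s['tool_rot'],s['wrist_force'])
im,d=grab_frame('wrist'); cv2.imwrite('pics/w1.png',im[...,::-1]); W=cloud('wrist',d).reshape(-1,3)
for c,C in [('side',np.load('side0.npy').reshape(-1,3)),('wrist',W)]:
    def sel(x0,x1,y0,y1,z0,z1): return C[(C[:,0]>x0)&(C[:,0]<x1)&(C[:,1]>y0)&(C[:,1]<y1)&(C[:,2]>z0)&(C[:,2]<z1)]
    for n,b in dict(plate=(.36,.49,-.29,-.1,.008,.016),post=(.36,.49,-.29,-.1,.06,.08)).items():
        p=sel(*b)
        if len(p)>8: print(c,n,len(p),cv2.minAreaRect((p[:,:2]*1000).astype(np.float32)),np.median(p[:,2]))
    p=sel(.38,.56,0,.115,.012,.045)
    if len(p)>50:
        f=lambda q:np.abs(np.hypot((p[:,:2]-[.468,0])@[-np.sin(q[0]),np.cos(q[0])]-q[1],p[:,2]-q[2]))-.016
        r=least_squares(f,[-.16,.06,.016],loss='soft_l1',f_scale=.001).x; print(c,'cyl yaw deg',np.degrees(r[0]),'pt at x=.468 y',r[1]/np.cos(r[0]),'z',r[2])
E
```

```text
3.225 [ 0.42482988 -0.19460463  0.16055972] [ 3.14127156e+00 -8.22074506e-05  1.59538166e-01] [ 0.54995643 -0.72666642  0.83407182]
side plate 1121 ((426.27587890625, -193.37747192382812), (70.1839370727539, 144.5678253173828), 5.983542442321777) 0.012381273947091986
side post 169 ((426.8375244140625, -193.2642364501953), (29.413238525390625, 31.77387809753418), 9.232316017150879) 0.06795801074937546
side cyl yaw deg -10.14396034928112 pt at x=.468 y 0.06162935826777191 z 0.01615054102441171
wrist plate 10792 ((427.6124267578125, -192.65823364257812), (70.20379638671875, 140.4872589111328), 5.941378593444824) 0.012625972985435635
wrist post 1951 ((427.7481384277344, -192.82846069335938), (30.474123001098633, 29.962474822998047), 5.947430610656738) 0.06840847554548651
wrist cyl yaw deg -10.133326413094355 pt at x=.468 y 0.06251580984606692 z 0.01655354089116996
```

Emit:
play_rows:
  targets:
    - [0,[0.1,-0.05,0],0.64]
    - [0,[0,0,0.65],0]
    - [0,[0,0,0.65],0]
    - [0,[0,0,0.65],0]
    - [0,[0,0,0.65],0]
    - [0,[0,0,0.65],0]
    - [0,[0,0,0.6],0]
    - [0,[0,0,0],0]
    - [0,[0,0,0],0]

```text
time: 4.4
tool_pos: [0.4283, -0.1926, 0.0455]
tool_rot: [3.141, -0.001, 0.104]
wrist_force: [0.3, -0.1, 0.3]
grip_width: 0.0852
finger_force: 0.0
```

Emit:
play_rows:
  targets:
    - [0.75,[0,0,0],0]
    - [0.75,[0,0,0],0]
    - [0.75,[0,0,0],0]
    - [0.75,[0,0,0],0]
    - [0.75,[0,0,0],0]
    - [0.75,[0,0,0],0]
    - [0.75,[0,0,0],0]
    - [0.75,[0,0,0],0]

```text
time: 5.4
tool_pos: [0.4285, -0.1922, 0.0453]
tool_rot: [3.141, -0.001, 0.105]
wrist_force: [-0.3, 0.4, 4.3]
grip_width: 0.0295
finger_force: 60.3
```

Emit:
play_rows:
  targets:
    - [0.75,[0,0,-0.5],0]
    - [0.75,[0,0,-0.7],0]
    - [0.75,[0,0,-0.7],0]
    - [0.75,[0,0,0],0.78]
    - [0.75,[0,0,0],0.78]
    - [0.75,[0,0,0],0.78]
    - [0.75,[0,0,0],0.78]
    - [0.75,[0,-0.7,0],0]
    - [0.75,[0,-0.7,0],0]
    - [0.75,[0,-0.7,0],0]
    - [0.75,[-0.1,-0.7,0],0]
    - [0.75,[0,-0.7,0],0]
    - [0.75,[0,-0.7,0],0]
    - [0.75,[0,-0.7,0],0]
    - [0.75,[0,-0.7,0],0]
    - [0.75,[0,-0.7,0],0]
    - [0.75,[0,-0.6,0],0]
    - [0.75,[0,0,0],0]
    - [0.75,[0,0,0],0]
    - [0.75,[0,0,0],0]

```text
time: 7.9
tool_pos: [0.4508, -0.0368, 0.1032]
tool_rot: [-3.102, 0.0, -0.105]
wrist_force: [-0.3, 0.5, -3.0]
grip_width: 0.0295
finger_force: 59.8
```

```bash
python3 - <<'E'
from h import *
s=bot.sense(); print(s['time'],s['tool_pos'],s['tool_rot'],s['wrist_force'],s['wrist_torque'])
im,d=grab_frame('side'); cv2.imwrite('pics/s2.png',cv2.resize(im[150:370,260:480,::-1],None,fx=2.6,fy=2.6)); C=cloud('side',d).reshape(-1,3)
im,d=grab_frame('wrist'); W=cloud('wrist',d).reshape(-1,3)
t=s['tool_pos']; a=-.1676
for n,X in [('side',C),('wrist',W)]:
    L=np.stack([(X-t)@[np.cos(a),np.sin(a),0],(X-t)@[-np.sin(a),np.cos(a),0],X[:,2]],1)
    m=(abs(L[:,0])<.033)&(abs(L[:,1])<.073)&(abs(L[:,1])>.03)&(L[:,2]>t[2]-.045)&(L[:,2]<t[2]-.02); P=L[m]
    if len(P)>30:
        q=np.linalg.lstsq(np.c_[P[:,:2],np.ones(len(P))],P[:,2],rcond=None)[0]; print(n,len(P),'plate slope',q,'top z expected',t[2]-.033)
    m=(abs(L[:,0])<.05)&(abs(L[:,1])<.085)&(L[:,2]>t[2]-.045)&(L[:,2]<t[2]-.025); P=L[m]; print(cv2.minAreaRect((P[:,:2]*1000).astype(np.float32)))
    p=X[(X[:,0]>.38)&(X[:,0]<.56)&(X[:,1]>.03)&(X[:,1]<.25)&(X[:,2]>.010)&(X[:,2]<.0255)&((X[:,1]+.166*(X[:,0]-.484))>.16)]
    if len(p)>30: print(n,'bar',cv2.minAreaRect((p[:,:2]*1000).astype(np.float32)))
E
```

```text
7.9 [ 0.4508483  -0.03682679  0.10321083] [-3.10221454e+00  2.35787289e-04 -1.05267627e-01] [-0.30086747  0.51612652 -3.04114031] [-0.09611622 -0.04838898 -0.02289695]
side 862 plate slope [0.00535556 0.02638949 0.06994892] top z expected 0.07021082540512685
((-1.5903606414794922, 0.389892578125), (70.3476333618164, 142.34466552734375), 3.5424020290374756)
side bar ((487.2004699707031, 194.34947204589844), (39.061771392822266, 150.3801727294922), 80.45303344726562)
wrist 15957 plate slope [-0.02044644  0.03656285  0.07062202] top z expected 0.07021082540512685
((2.5144882202148438, 1.1389312744140625), (64.54827880859375, 140.5589141845703), 3.4917893409729004)
wrist bar ((485.1662292480469, 179.2567138671875), (20.604440689086914, 150.96148681640625), 75.80587005615234)
```

```bash
python3 - <<'E'
from h import *
s=bot.sense(); print(s['time'],s['joints'],s['joint_vel'],s['tool_pos'],s['tool_rot'])
E
```

```text
8.0 [-0.10623684  0.27349047 -0.36490088  0.93276002  0.03942127  3.14060378] [ 0.00074168 -0.00091145  0.00086211  0.0004344   0.00151027 -0.00102687] [ 0.45082303 -0.03679899  0.10317454] [-3.10217105e+00  3.16073507e-04 -1.05248736e-01]
```

Emit:
play_rows:
  targets:
    - [0.75,[0,0,0],0]
    - [0.75,[0,0,0],0]
    - [0.75,[0,0,0],0]
    - [0.75,[0,0,0],0]

```text
time: 8.5
tool_pos: [0.4509, -0.0366, 0.1032]
tool_rot: [-3.102, 0.0, -0.105]
wrist_force: [-0.2, -0.6, -1.9]
grip_width: 0.0295
finger_force: 59.8
```

View pics/s2.png

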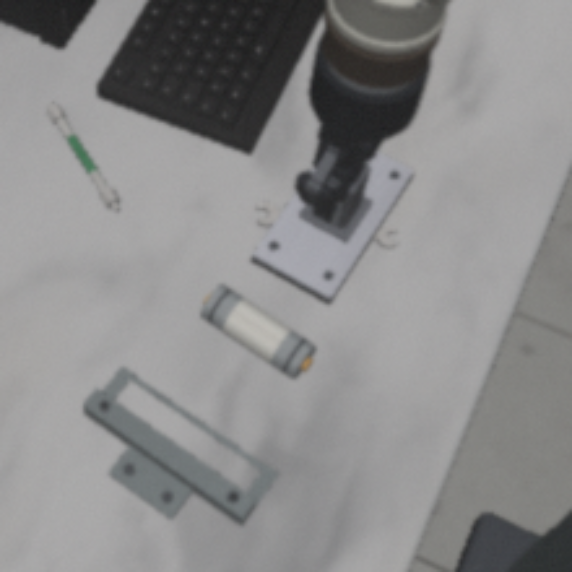

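Side crop: the pad is held at (335,230), over the spanner and short of the cartridge at (258,330). Joint 6 is at its limit (3.14), so the arm stopped short. The pad is half-turn symmetric, so I turn it back the other way, about 180 degrees.

Emit:
play_rows:
  targets:
    - [0.75,[0,0,-0.3],-1]
    - [0.75,[0,0,0],-1]
    - [0.75,[0,0,0],-1]
    - [0.75,[0,0,0],-1]
    - [0.75,[0,0,0],-1]
    - [0.75,[0,0,0],-1]
    - [0.75,[0,0,0],-1]
    - [0.75,[0,0,0],-1]
    - [0.75,[0,0,0],-1]
    - [0.75,[0,0,0],-1]
    - [0.75,[0,0,0],-1]
    - [0.75,[0,0,0],-1]
    - [0.75,[0,0,0],0]
    - [0.75,[0,0,0],0]

```text
time: 10.25
tool_pos: [0.4509, -0.037, 0.1122]
tool_rot: [-3.122, -0.034, 0.941]
wrist_force: [-1.0, -0.3, -2.1]
grip_width: 0.0292
finger_force: 59.8
```

```bash
python3 - <<'E'
from h import *
s=bot.sense(); print(s['time'],s['joints'],s['tool_pos'],s['tool_rot'],np.degrees(s['tool_rot'][2]))
E
```

```text
10.25 [-0.10663886  0.2624605  -0.35235314  0.95626121  0.03950587  2.09382338] [ 0.45085173 -0.0369607   0.11220176] [-3.12161019 -0.03408295  0.94078434] 53.90297194904389
```

The base pose follows what was reached, so a 2.3° lean was frozen in by the limit. I have time to undo it by pushing against the opposite limit of joint 6.

Emit:
play_rows:
  targets:
    - [0.75,[0,0,0],-1]
    - [0.75,[0,0,0],-1]
    - [0.75,[0,0,0],-1]
    - [0.75,[0,0,0],-1]
    - [0.75,[0,0,0],-1]
    - [0.75,[0,0,0],-1]
    - [0.75,[0,0,0],-1]
    - [0.75,[0,0,0],-1]
    - [0.75,[0,0,0],-1]
    - [0.75,[0,0,0],-1]
    - [0.75,[0,0,0],-1]
    - [0.75,[0,0,0],-1]
    - [0.75,[0,0,0],-1]
    - [0.75,[0,0,0],-1]
    - [0.75,[0,0,0],-1]
    - [0.75,[0,0,0],-1]
    - [0.75,[0,0,0],-1]
    - [0.75,[0,0,0],-1]
    - [0.75,[0,0,0],-1]
    - [0.75,[0,0,0],-1]

```text
time: 12.75
tool_pos: [0.4509, -0.037, 0.1122]
tool_rot: [3.105, -0.014, 2.69]
wrist_force: [0.3, 0.1, -2.6]
grip_width: 0.0293
finger_force: 59.8
```

Emit:
play_rows:
  targets:
    - [0.75,[0,0,0],-1]
    - [0.75,[0,0,0],-1]
    - [0.75,[0,0,0],-1]
    - [0.75,[0,0,0],-1]
    - [0.75,[0,0,0],-1]
    - [0.75,[0,0,0],-1]
    - [0.75,[0,0,0],-1]
    - [0.75,[0,0,0],-1]
    - [0.75,[0,0,0],-1]
    - [0.75,[0,0,0],-1]
    - [0.75,[0,0,0],-1]
    - [0.75,[0,0,0],-1]
    - [0.75,[0,0,0],-1]
    - [0.75,[0,0,0],-1]
    - [0.75,[0,0,0],-1]
    - [0.75,[0,0,0],-1]
    - [0.75,[0,0,0],-1]
    - [0.75,[0,0,0],-1]
    - [0.75,[0,0,0],-1]
    - [0.75,[0,0,0],-1]

```text
time: 15.25
tool_pos: [0.4508, -0.037, 0.1122]
tool_rot: [3.135, 0.039, -1.848]
wrist_force: [0.5, 0.4, -2.2]
grip_width: 0.0291
finger_force: 59.8
```

Emit:
play_rows:
  targets:
    - [0.75,[0,0,0],-1]
    - [0.75,[0,0,0],-1]
    - [0.75,[0,0,0],-1]
    - [0.75,[0,0,0],-1]
    - [0.75,[0,0,0],-1]
    - [0.75,[0,0,0],-1]
    - [0.75,[0,0,0],-1]
    - [0.75,[0,0,0],-1]
    - [0.75,[0,0,0],-1]
    - [0.75,[0,0,0],-1]
    - [0.75,[0,0,0],-1]
    - [0.75,[0,0,0],-1]
    - [0.75,[0,0,0],-1]
    - [0.75,[0,0,0],-1]
    - [0.75,[0,0,0],-1]
    - [0.75,[0,0,0],-1]
    - [0.75,[0,0,0],-1]
    - [0.75,[0,0,0],-1]
    - [0.75,[0,0,0],-1]
    - [0.75,[0,0,0],-1]

```text
time: 17.75
tool_pos: [0.4509, -0.0363, 0.1122]
tool_rot: [-3.103, 0.0, -0.105]
wrist_force: [0.1, -0.5, -2.9]
grip_width: 0.0298
finger_force: 59.8
```

```bash
python3 - <<'E'
from h import *
s=bot.sense(); print(s['time'],s['joints'],s['tool_pos'],s['tool_rot'],np.degrees(s['tool_rot'][2]))
E
```

```text
17.75 [-0.10479472  0.26244099 -0.35236575  0.95614647  0.0389433  -3.14167027] [ 0.45094132 -0.03629235  0.11220021] [-3.10264934e+00  1.53857815e-04 -1.04717166e-01] -5.999851668473899
```

Emit:
play_rows:
  targets:
    - [0.75,[0,0.7,0],0]
    - [0.75,[0,0.7,0],0]
    - [0.75,[0,0,0],0]

```text
time: 18.12
tool_pos: [0.449, -0.0555, 0.1107]
tool_rot: [-3.121, 0.0, -0.137]
wrist_force: [-0.4, 0.2, -2.3]
grip_width: 0.0294
finger_force: 59.8
```

```bash
python3 - <<'E'
from h import *
s=bot.sense(); print(s['time'],s['joints'],s['tool_pos'],s['tool_rot'],np.degrees(s['tool_rot'][2]))
E
```

```text
18.125 [-0.13564031  0.26452826 -0.35368342  0.95305002  0.02025916 -3.14046528] [ 0.44901459 -0.055464    0.11067165] [-3.12133403e+00  4.88210257e-04 -1.36767455e-01] -7.836197966381359
```

Emit:
play_rows:
  targets:
    - [0.75,[0,0.75,0],0]
    - [0.75,[0,0.75,0],0]
    - [0.75,[0,0,0],0]

```text
time: 18.5
tool_pos: [0.4466, -0.0752, 0.11]
tool_rot: [-3.141, 0.001, -0.168]
wrist_force: [0.1, -0.3, -2.5]
grip_width: 0.0292
finger_force: 59.8
```

```bash
python3 - <<'E'
from h import *
s=bot.sense(); print(s['time'],s['joints'],s['tool_pos'],s['tool_rot'],np.degrees(s['tool_rot'][2]))
E
```

```text
18.5 [-1.67014487e-01  2.66112578e-01 -3.53286483e-01  9.51949280e-01
  4.51429254e-04 -3.14056304e+00] [ 0.44656953 -0.07515464  0.11002431] [-3.14114179e+00  5.52478164e-04 -1.68044100e-01] -9.628217695697188
```

Emit:
play_rows:
  targets:
    - [0.75,[-0.05,-0.5,0],0]
    - [0.75,[0,-0.8,0],0]
    - [0.75,[0,-0.8,0],0]
    - [0.75,[0,-0.87,0],0]
    - [0.75,[0,0,0.4],0]
    - [0.75,[0,0,0.4],0]
    - [0.75,[0,0,0],0]
    - [0.75,[0,0,0],0]

```text
time: 19.5
tool_pos: [0.4598, 0.0131, 0.0859]
tool_rot: [-3.141, 0.001, -0.168]
wrist_force: [0.1, -0.3, -1.7]
grip_width: 0.0294
finger_force: 59.9
```

```bash
python3 - <<'E'
from h import *
s=bot.sense(); print(s['time'],s['joints'],s['tool_pos'],s['tool_rot'],s['wrist_force'])
im,d=grab_frame('wrist'); cv2.imwrite('pics/w3.png',im[...,::-1]); W=cloud('wrist',d).reshape(-1,3)
im,d=grab_frame('side'); cv2.imwrite('pics/s3.png',cv2.resize(im[200:370,260:430,::-1],None,fx=3.4,fy=3.4)); C=cloud('side',d).reshape(-1,3)
t=s['tool_pos']; a=s['tool_rot'][2]
for n,X in [('side',C),('wrist',W)]:
    L=np.stack([(X-t)@[np.cos(a),np.sin(a),0],(X-t)@[-np.sin(a),np.cos(a),0],X[:,2]],1)
    m=(abs(L[:,0])<.033)&(abs(L[:,1])<.068)&(abs(L[:,1])>.03)&(L[:,2]>t[2]-.045)&(L[:,2]<t[2]-.025); P=L[m]
    if len(P)>30:
        q=np.linalg.lstsq(np.c_[P[:,:2],np.ones(len(P))],P[:,2],rcond=None)[0]; print(n,len(P),'plate slope',q,'expected top',t[2]-.033)
    m=(abs(L[:,0])<.05)&(abs(L[:,1])<.085)&(L[:,2]>t[2]-.045)&(L[:,2]<t[2]-.025); P=L[m]; 
    if len(P)>30: print(cv2.minAreaRect((P[:,:2]*1000).astype(np.float32)))
E
```

```text
19.5 [ 2.81100991e-02  3.09212833e-01 -3.67221837e-01  8.95309223e-01
  6.11607156e-04 -2.94572850e+00] [0.45978883 0.01310219 0.08592022] [-3.14117715e+00  1.04847569e-03 -1.67754126e-01] [ 0.08822133 -0.32506616 -1.7221552 ]
side 818 plate slope [-0.00244531 -0.00117529  0.05308503] expected top 0.05292021701011132
((-1.3010826110839844, -0.8714599609375), (141.2366180419922, 70.86306762695312), 89.74923706054688)
wrist 15048 plate slope [-0.00458953  0.00087699  0.05368421] expected top 0.05292021701011132
((3.0561161041259766, -0.33319854736328125), (140.61106872558594, 64.2259292602539), 89.7869644165039)
```

View pics/s3.png

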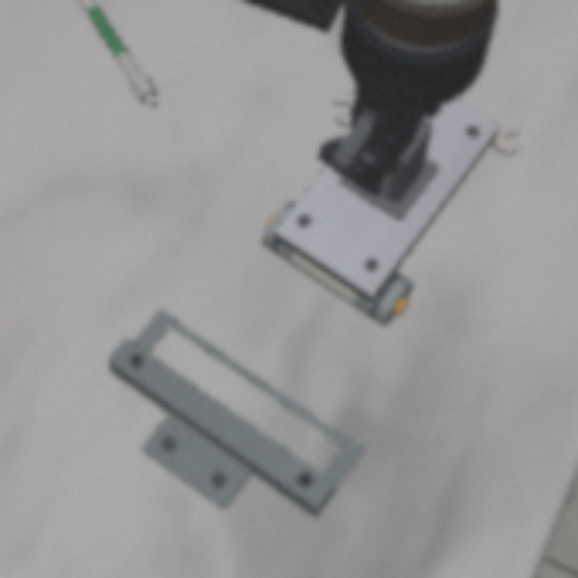

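The crop shows the pad flat and square over the cartridge, with its front edge just past it at (330,285), facing the jig at (240,415). Next I lower it to contact.

Emit:
play_rows:
  targets:
    - [0.75,[0,0,0.15],0]
    - [0.75,[0,0,0.1],0]
    - [0.75,[0,0,0],0]
    - [0.75,[0,0,0],0]

```text
time: 20.1
tool_pos: [0.46, 0.0136, 0.0786]
tool_rot: [-3.141, 0.001, -0.167]
wrist_force: [0.4, -0.4, -2.3]
grip_width: 0.0295
finger_force: 60.0
```

Emit:
play_rows:
  targets:
    - [0.75,[0,0,0.04],0]
    - [0.75,[0,0,0],0]
    - [0.75,[0,0,0],0]

```text
time: 20.48
tool_pos: [0.46, 0.0136, 0.0774]
tool_rot: [-3.141, 0.001, -0.167]
wrist_force: [0.9, 0.3, -2.6]
grip_width: 0.0297
finger_force: 60.0
```

Emit:
play_rows:
  targets:
    - [0.75,[0,0,0.03],0]
    - [0.75,[0,0,0],0]
    - [0.75,[0,0,0],0]

```text
time: 20.85
tool_pos: [0.4602, 0.0138, 0.077]
tool_rot: [-3.14, -0.0, -0.166]
wrist_force: [-2.4, -0.0, 5.7]
grip_width: 0.0292
finger_force: 60.9
```

Emit:
play_rows:
  targets:
    - [0.75,[0,-0.1,0],0]
    - [0.75,[0,-0.2,0],0]
    - [0.75,[0,-0.2,0],0]
    - [0.75,[0,-0.2,0],0]
    - [0.75,[0,-0.2,0],0]
    - [0.75,[0,-0.1,0],0]

```text
time: 21.6
tool_pos: [0.4654, 0.0435, 0.0771]
tool_rot: [-3.141, -0.001, -0.166]
wrist_force: [-2.0, 0.0, 5.7]
grip_width: 0.0296
finger_force: 60.9
```

Emit:
play_rows:
  targets:
    - [0.75,[0,-0.2,0],0]
    - [0.75,[0,-0.3,0],0]
    - [0.75,[0,-0.3,0],0]
    - [0.75,[0,-0.3,0],0]
    - [0.75,[0,-0.3,0],0]
    - [0.75,[0,-0.3,0],0]
    - [0.75,[0,-0.3,0],0]
    - [0.75,[0,-0.3,0],0]
    - [0.75,[0,-0.3,0],0]
    - [0.75,[0,-0.3,0],0]
    - [0.75,[0,-0.1,0],0]
    - [0.75,[0,0,0],0]

```text
time: 23.1
tool_pos: [0.4811, 0.1324, 0.0772]
tool_rot: [-3.14, -0.002, -0.166]
wrist_force: [0.8, 0.5, 5.4]
grip_width: 0.0292
finger_force: 61.0
```

```bash
python3 - <<'E'
from h import *
s=bot.sense(); print(s['time'],s['tool_pos'],s['tool_rot'],s['wrist_force'],s['wrist_torque'])
im,d=grab_frame('side'); cv2.imwrite('pics/s4.png',cv2.resize(im[220:370,260:410,::-1],None,fx=4,fy=4)); C=cloud('side',d).reshape(-1,3)
p=C[(C[:,0]>.38)&(C[:,0]<.56)&(C[:,1]>.07)&(C[:,1]<.2)&(C[:,2]>.003)&(C[:,2]<.030)]
L=(p[:,:2]-[.484,.1751])@np.array([[.163,.987],[.987,-.163]]).T
m=L[:,0]<-.01; print('visible cart: x range before face',np.percentile(L[m,0],[2,50,98]),'lateral',np.percentile(L[m,1],[1,99]))
print('bar front', np.percentile(L[~m,0],[1,99]))
E
```

```text
23.1 [0.48114273 0.13237628 0.07722076] [-3.14044899e+00 -2.18245407e-03 -1.66407733e-01] [0.84611883 0.45110436 5.43277047] [-0.03067877 -0.1145607   0.04434244]
visible cart: x range before face [-0.09771952 -0.04120253 -0.01152617] lateral [-0.08742078  0.08153979]
bar front [-0.00697618  0.02705994]
```

View pics/s4.png

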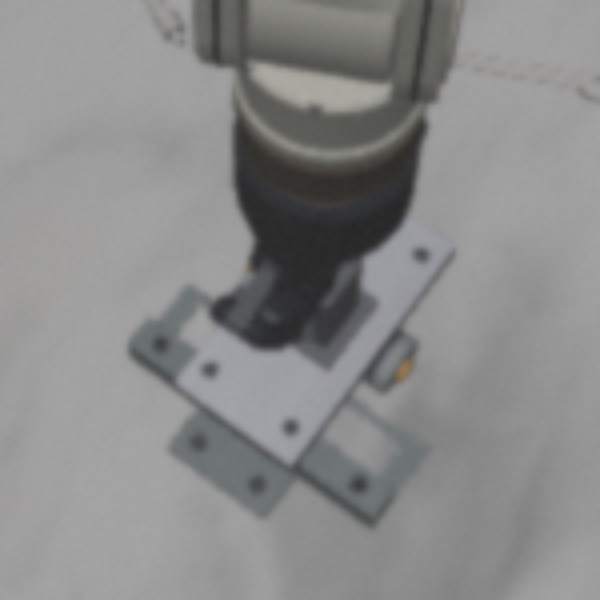

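Crop: the cartridge's near end shows at (395,365), still before the sill at (380,410), and the pad is flat above the bar. I now approach the sill in small steps with force feedback.

Emit:
play_rows:
  targets:
    - [0.75,[0,-0.15,0],0]
    - [0.75,[0,-0.15,0],0]
    - [0.75,[0,-0.15,0],0]
    - [0.75,[0,-0.15,0],0]
    - [0.75,[0,0,0],0]

```text
time: 23.78
tool_pos: [0.4843, 0.15, 0.0772]
tool_rot: [-3.14, -0.002, -0.166]
wrist_force: [1.5, 0.4, 5.2]
grip_width: 0.0297
finger_force: 60.9
```

Emit:
play_rows:
  targets:
    - [0.75,[0,-0.1,0],0]
    - [0.75,[0,0,0],0]

```text
time: 24.02
tool_pos: [0.4847, 0.1528, 0.0772]
tool_rot: [-3.141, -0.002, -0.167]
wrist_force: [2.2, 0.3, 5.4]
grip_width: 0.0296
finger_force: 61.0
```

Emit:
play_rows:
  targets:
    - [0.75,[0,-0.1,0],0]
    - [0.75,[0,0,0],0]

```text
time: 24.28
tool_pos: [0.4853, 0.1557, 0.0772]
tool_rot: [-3.141, -0.002, -0.167]
wrist_force: [1.6, 0.7, 5.6]
grip_width: 0.0293
finger_force: 61.0
```

Emit:
play_rows:
  targets:
    - [0.75,[0,-0.08,0],0]
    - [0.75,[0,0,0],0]

```text
time: 24.52
tool_pos: [0.4857, 0.1581, 0.0772]
tool_rot: [-3.141, -0.003, -0.167]
wrist_force: [2.0, -0.8, 5.2]
grip_width: 0.0296
finger_force: 61.0
```

Emit:
play_rows:
  targets:
    - [0.75,[0,-0.06,0],0]
    - [0.75,[0,0,0],0]

```text
time: 24.78
tool_pos: [0.486, 0.1598, 0.0772]
tool_rot: [-3.141, -0.003, -0.167]
wrist_force: [1.8, -0.8, 5.7]
grip_width: 0.0297
finger_force: 61.0
```

Emit:
play_rows:
  targets:
    - [0.75,[0,-0.06,0],0]
    - [0.75,[0,0,0],0]

```text
time: 25.02
tool_pos: [0.4863, 0.1614, 0.0772]
tool_rot: [-3.141, -0.003, -0.167]
wrist_force: [1.5, -1.3, 5.6]
grip_width: 0.0289
finger_force: 61.0
```

Emit:
play_rows:
  targets:
    - [0.75,[0,-0.06,0],0]
    - [0.75,[0,0,0],0]

```text
time: 25.28
tool_pos: [0.4864, 0.1624, 0.0772]
tool_rot: [3.14, -0.003, -0.167]
wrist_force: [1.9, -2.4, 5.9]
grip_width: 0.0293
finger_force: 61.2
```

Emit:
play_rows:
  targets:
    - [0.75,[0,-0.06,0],0]
    - [0.75,[0,0,0],0]

```text
time: 25.52
tool_pos: [0.4867, 0.164, 0.0775]
tool_rot: [3.14, -0.003, -0.167]
wrist_force: [1.8, -2.6, 8.6]
grip_width: 0.0292
finger_force: 61.5
```

Emit:
play_rows:
  targets:
    - [0.75,[0,-0.06,-0.018],0]
    - [0.75,[0,0,0],0]

```text
time: 25.78
tool_pos: [0.4871, 0.166, 0.078]
tool_rot: [3.141, -0.003, -0.167]
wrist_force: [1.4, -2.3, 6.9]
grip_width: 0.0296
finger_force: 61.2
```

Emit:
play_rows:
  targets:
    - [0.75,[0,-0.06,-0.015],0]
    - [0.75,[0,0,0],0]

```text
time: 26.02
tool_pos: [0.4874, 0.168, 0.0784]
tool_rot: [3.141, -0.003, -0.167]
wrist_force: [1.7, -1.2, 7.2]
grip_width: 0.0295
finger_force: 61.2
```

Emit:
play_rows:
  targets:
    - [0.75,[0,-0.06,-0.012],0]
    - [0.75,[0,0,0],0]

```text
time: 26.28
tool_pos: [0.4877, 0.1699, 0.0787]
tool_rot: [3.141, -0.003, -0.167]
wrist_force: [1.6, -1.3, 6.6]
grip_width: 0.0292
finger_force: 61.1
```

Emit:
play_rows:
  targets:
    - [0.75,[0,-0.06,-0.009],0]
    - [0.75,[0,0,0],0]

```text
time: 26.52
tool_pos: [0.488, 0.1718, 0.079]
tool_rot: [3.142, -0.003, -0.167]
wrist_force: [1.2, -1.8, 5.7]
grip_width: 0.0292
finger_force: 61.1
```

Emit:
play_rows:
  targets:
    - [0.75,[0,-0.06,-0.005],0]
    - [0.75,[0,-0.06,-0.003],0]
    - [0.75,[0,-0.06,0],0]
    - [0.75,[0,0,0],0]

```text
time: 27.02
tool_pos: [0.4891, 0.1774, 0.0794]
tool_rot: [-3.141, -0.003, -0.167]
wrist_force: [2.3, 0.0, 7.2]
grip_width: 0.0294
finger_force: 61.0
```

Emit:
play_rows:
  targets:
    - [0.75,[0,-0.07,0],0]
    - [0.75,[0,-0.07,0],0]
    - [0.75,[0,0,0],0]

```text
time: 27.4
tool_pos: [0.4898, 0.1818, 0.0794]
tool_rot: [-3.141, -0.003, -0.166]
wrist_force: [1.4, -0.3, 7.9]
grip_width: 0.0296
finger_force: 61.1
```

Emit:
play_rows:
  targets:
    - [0.75,[0,-0.07,0],0]
    - [0.75,[0,-0.07,0],0]
    - [0.75,[0,0,0],0]

```text
time: 27.78
tool_pos: [0.4905, 0.1859, 0.0794]
tool_rot: [-3.14, -0.003, -0.166]
wrist_force: [1.7, -0.7, 6.9]
grip_width: 0.0292
finger_force: 61.1
```

Emit:
play_rows:
  targets:
    - [0.75,[0,-0.07,0],0]
    - [0.75,[0,0,0],0]

```text
time: 28.02
tool_pos: [0.4908, 0.188, 0.0794]
tool_rot: [-3.14, -0.003, -0.166]
wrist_force: [2.1, 1.1, 6.5]
grip_width: 0.0294
finger_force: 61.1
```

Emit:
play_rows:
  targets:
    - [0.75,[0,-0.067,0],0]
    - [0.75,[0,-0.067,0.003],0]
    - [0.75,[0,0,0],0]

```text
time: 28.4
tool_pos: [0.4915, 0.1921, 0.0792]
tool_rot: [-3.14, -0.003, -0.166]
wrist_force: [2.3, -0.1, 6.0]
grip_width: 0.0298
finger_force: 61.1
```

Emit:
play_rows:
  targets:
    - [0.75,[0,-0.067,0.005],0]
    - [0.75,[0,0,0],0]

```text
time: 28.65
tool_pos: [0.4918, 0.1942, 0.0791]
tool_rot: [-3.14, -0.003, -0.166]
wrist_force: [1.5, 0.9, 6.4]
grip_width: 0.0291
finger_force: 61.1
```

Emit:
play_rows:
  targets:
    - [0.75,[0,-0.067,0.008],0]
    - [0.75,[0,0,0],0]

```text
time: 28.9
tool_pos: [0.4922, 0.1963, 0.0789]
tool_rot: [-3.14, -0.003, -0.166]
wrist_force: [1.5, 1.1, 6.0]
grip_width: 0.0296
finger_force: 61.1
```

Emit:
play_rows:
  targets:
    - [0.75,[0,-0.067,0.01],0]
    - [0.75,[0,0,0],0]

```text
time: 29.15
tool_pos: [0.4925, 0.1984, 0.0786]
tool_rot: [-3.139, -0.003, -0.166]
wrist_force: [2.6, 1.0, 6.0]
grip_width: 0.0298
finger_force: 61.0
```

Emit:
play_rows:
  targets:
    - [0.75,[0,-0.067,0.013],0]
    - [0.75,[0,0,0],0]

```text
time: 29.4
tool_pos: [0.4929, 0.2005, 0.0783]
tool_rot: [-3.139, -0.003, -0.166]
wrist_force: [2.3, 1.5, 5.3]
grip_width: 0.0293
finger_force: 61.0
```

Emit:
play_rows:
  targets:
    - [0.75,[0,-0.067,0.015],0]
    - [0.75,[0,0,0],0]

```text
time: 29.65
tool_pos: [0.4933, 0.2027, 0.0779]
tool_rot: [-3.139, -0.003, -0.166]
wrist_force: [1.4, 2.2, 6.2]
grip_width: 0.029
finger_force: 61.0
```

Emit:
play_rows:
  targets:
    - [0.75,[0,-0.067,0.018],0]
    - [0.75,[0,0,0],0]

```text
time: 29.9
tool_pos: [0.4936, 0.2049, 0.0775]
tool_rot: [-3.138, -0.003, -0.166]
wrist_force: [1.3, 2.7, 6.2]
grip_width: 0.0296
finger_force: 61.2
```

Emit:
play_rows:
  targets:
    - [0.75,[0,-0.05,0.006],0]
    - [0.75,[0,0,0],0]

```text
time: 30.15
tool_pos: [0.4939, 0.2058, 0.0773]
tool_rot: [-3.139, -0.003, -0.166]
wrist_force: [0.9, 1.1, 7.2]
grip_width: 0.0294
finger_force: 61.2
```

Emit:
play_rows:
  targets:
    - [0.75,[0,-0.067,0],0]
    - [0.75,[0,0,0],0]

```text
time: 30.4
tool_pos: [0.4941, 0.2073, 0.0772]
tool_rot: [-3.141, -0.003, -0.166]
wrist_force: [1.8, 0.5, 6.6]
grip_width: 0.0293
finger_force: 61.2
```

Emit:
play_rows:
  targets:
    - [0.75,[0,-0.067,0],0]
    - [0.75,[0,0,0],0]

```text
time: 30.65
tool_pos: [0.4944, 0.2092, 0.0772]
tool_rot: [-3.141, -0.003, -0.167]
wrist_force: [2.0, 0.7, 6.6]
grip_width: 0.029
finger_force: 61.2
```

Emit:
play_rows:
  targets:
    - [0.75,[0,-0.067,0],0]
    - [0.75,[0,0,0],0]

```text
time: 30.9
tool_pos: [0.4948, 0.2111, 0.0772]
tool_rot: [-3.141, -0.003, -0.167]
wrist_force: [1.9, -0.7, 7.5]
grip_width: 0.0295
finger_force: 61.2
```

Emit:
play_rows:
  targets:
    - [0.75,[0,-0.067,0],0]
    - [0.75,[0,0,0],0]

```text
time: 31.15
tool_pos: [0.4948, 0.2116, 0.077]
tool_rot: [3.139, -0.003, -0.167]
wrist_force: [2.4, -4.2, 8.5]
grip_width: 0.0294
finger_force: 61.3
```

Emit:
play_rows:
  targets:
    - [0.75,[0,-0.06,0],0]
    - [0.75,[0,0,0],0]

```text
time: 31.4
tool_pos: [0.4948, 0.2122, 0.0768]
tool_rot: [3.136, -0.003, -0.168]
wrist_force: [1.8, -6.4, 9.1]
grip_width: 0.0289
finger_force: 61.3
```

```bash
python3 - <<'E'
from h import *
s=bot.sense(); print(s['time'],s['tool_pos'],s['tool_rot'],s['wrist_force'],s['wrist_torque'])
im,d=grab_frame('side'); cv2.imwrite('pics/s5.png',cv2.resize(im[240:370,270:400,::-1],None,fx=4.5,fy=4.5))
E
```

```text
31.4 [0.49481142 0.21221319 0.0767593 ] [ 3.13631527 -0.00314013 -0.16789651] [ 1.75823003 -6.37733014  9.13449166] [-2.08743969 -0.15537989  0.1363012 ]
```

View pics/s5.png

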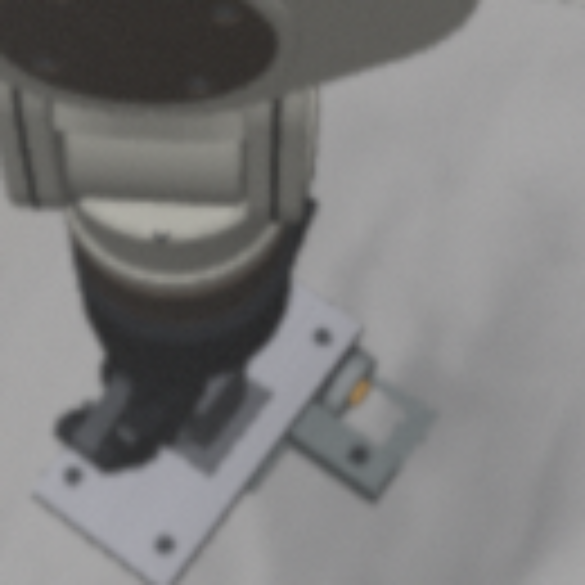

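Crop: the cartridge's end at (350,385) lies against the bar at (320,420), between bar and sill, and it is still pressed with about 11 N. I lift straight up.

Emit:
play_rows:
  targets:
    - [0.75,[0,0,-0.1],0]
    - [0.75,[0,0,-0.3],0]
    - [0.75,[0,0,-0.7],0]
    - [0.75,[0,0,-0.7],0]
    - [0.75,[0,0,0],0]
    - [0.75,[0,0,0],0]

```text
time: 32.2
tool_pos: [0.4931, 0.2148, 0.1292]
tool_rot: [3.141, 0.002, -0.166]
wrist_force: [0.5, 0.3, -2.8]
grip_width: 0.0293
finger_force: 60.1
```

```bash
python3 - <<'E'
from h import *
s=bot.sense(); print(s['time'],s['joints'],s['tool_pos'],s['tool_rot'],s['wrist_force'])
C=np.load('side0.npy').reshape(-1,3)
for y in [-.30,-.26,-.22,-.18,-.14,-.10]:
    r=C[(abs(C[:,1]-y)<.01)&(C[:,0]>.1)&(C[:,0]<.8)]
    b=r[abs(r[:,2])<.006]; h=r[(r[:,2]>.01)&(r[:,0]>.49)]
    print(y,'bench x',b[:,0].min(),'obst x',h[:,0].min() if len(h) else None)
E
```

```text
32.2 [ 4.10227294e-01  3.97741989e-01 -1.01496716e-01  1.07326464e+00
  9.62766230e-04 -2.56494446e+00] [0.49313687 0.21476463 0.12923066] [ 3.14146904e+00  1.95590286e-03 -1.66421844e-01] [ 0.54521919  0.34929952 -2.84856471]
-0.3 bench x 0.28785321446599715 obst x 0.552956227541404
-0.26 bench x 0.28886340673469196 obst x 0.5515147319293106
-0.22 bench x 0.2881489154735294 obst x 0.5504005926015114
-0.18 bench x 0.28817919477415965 obst x 0.5479609837792682
-0.14 bench x 0.10023634101728546 obst x 0.54737892213602
-0.1 bench x 0.10008046386071556 obst x 0.546033310135055
```

Emit:
play_rows:
  targets:
    - [0.75,[0,0,0],0.85]
    - [0.75,[0,0,0],0.85]
    - [0.75,[0,0,0],0.85]
    - [0.75,[0,0,0],0.85]
    - [0.75,[0,0,0],0.85]
    - [0.75,[0,0,0],0.85]
    - [0.75,[0.2,0.4,0],0]
    - [0.75,[0.42,0.88,0],0]
    - [0.75,[0.42,0.88,0],0]
    - [0.75,[0.42,0.88,0],0]
    - [0.75,[0.42,0.88,0],0]
    - [0.75,[0.42,0.88,0],0]
    - [0.75,[0.42,0.88,0],0]
    - [0.75,[0.42,0.88,0],0]

```text
time: 33.95
tool_pos: [0.4566, -0.0019, 0.1294]
tool_rot: [3.141, 0.002, -0.611]
wrist_force: [0.4, -0.1, -1.4]
grip_width: 0.0294
finger_force: 59.9
```

Emit:
play_rows:
  targets:
    - [0.75,[0.42,0.88,0],0]
    - [0.75,[0.42,0.88,0],0]
    - [0.75,[0.42,0.88,0],0]
    - [0.75,[0.42,0.88,0],0]
    - [0.75,[0.42,0.88,0],0]
    - [0.75,[0.42,0.88,0],0]
    - [0.75,[0.2,0.5,0],0]
    - [0.75,[0,0,0],0]
    - [0.75,[0,0,0],0]

```text
time: 35.08
tool_pos: [0.4249, -0.1885, 0.1297]
tool_rot: [-3.141, 0.002, -0.611]
wrist_force: [-0.1, 0.1, -2.4]
grip_width: 0.0292
finger_force: 60.1
```

Emit:
play_rows:
  targets:
    - [0.75,[0,0,0.6],0]
    - [0.75,[0,0,0.7],0]
    - [0.75,[0,0,0.6],0]
    - [0.75,[0,0,0.4],0]
    - [0.75,[0,0,0.3],0]
    - [0.75,[0,0,0.1],0]
    - [0.75,[0,0,0],0]
    - [0.75,[0,0,0],0]

```text
time: 36.08
tool_pos: [0.4256, -0.1893, 0.0494]
tool_rot: [-3.141, -0.0, -0.612]
wrist_force: [0.8, 0.2, -2.6]
grip_width: 0.0294
finger_force: 60.1
```

Emit:
play_rows:
  targets:
    - [0.75,[0,0,0.08],0]
    - [0.75,[0,0,0],0]
    - [0.75,[0,0,0],0]

```text
time: 36.45
tool_pos: [0.4251, -0.1892, 0.0465]
tool_rot: [-3.141, 0.001, -0.612]
wrist_force: [-0.1, 0.2, -2.8]
grip_width: 0.0296
finger_force: 60.1
```

Emit:
play_rows:
  targets:
    - [0.75,[0,0,0.05],0]
    - [0.75,[0,0,0.02],0]
    - [0.75,[0,0,0],0]

```text
time: 36.83
tool_pos: [0.4253, -0.1892, 0.0453]
tool_rot: [-3.141, -0.0, -0.612]
wrist_force: [-2.0, 2.4, 5.7]
grip_width: 0.0297
finger_force: 61.3
```

On the bench. I release and retreat upward.

Emit:
play_rows:
  targets:
    - [0.4,[0,0,0],0]
    - [0,[0,0,0],0]
    - [0,[0,0,0],0]
    - [0,[0,0,0],0]
    - [0,[0,0,0],0]
    - [0,[0,0,0],0]
    - [0,[0,0,-0.3],0]
    - [0,[0,0,-0.8],0]
    - [0,[0,0,-1],0]
    - [0,[0,0,-1],0]
    - [0,[0,0,-1],0]
    - [0,[0,0,-1],0]
    - [0,[0,0,0],0]
    - [0,[0,0,0],0]

```text
time: 38.58
tool_pos: [0.4248, -0.1891, 0.1972]
tool_rot: [-3.141, 0.001, -0.612]
wrist_force: [-0.4, -0.4, -0.5]
grip_width: 0.0853
finger_force: 0.0
```

```bash
python3 - <<'E'
from h import *
s=bot.sense(); print(s['time'],s['tool_pos'],s['wrist_force'],s['grip_width'])
im,d=grab_frame('side'); cv2.imwrite('pics/s6.png',cv2.resize(im[140:380,220:480,::-1],None,fx=2.4,fy=2.4)); C=cloud('side',d).reshape(-1,3)
w,d=grab_frame('wrist'); W=cloud('wrist',d).reshape(-1,3)
p=C[(C[:,0]>.40)&(C[:,0]<.56)&(C[:,1]>.12)&(C[:,1]<.19)&(C[:,2]>.0255)&(C[:,2]<.04)]
L=(p-[.484,.1751,0])@np.array([[.163,.987,0],[.987,-.163,0],[0,0,1]]).T
L=L[(L[:,0]<-.005)]
print('cart top',len(L),np.median(L,0),cv2.minAreaRect((p[:,:2]*1000).astype(np.float32)))
from scipy.optimize import least_squares
f=lambda q:np.hypot(L[:,0]-q[0]-q[1]*L[:,1],L[:,2]-q[2])-.016
print('cyl x,slope,z',least_squares(f,[-.016,0,.016],loss='soft_l1',f_scale=.001).x,'lateral',np.percentile(L[:,1],[1,99]))
P=W[(abs(W[:,0]-.425)<.1)&(abs(W[:,1]+.19)<.1)&(W[:,2]>.008)&(W[:,2]<.016)]; q=np.linalg.lstsq(np.c_[P[:,:2],np.ones(len(P))],P[:,2],rcond=None)[0]; print('pad plate',len(P),np.median(P[:,2]),q[:2],cv2.minAreaRect((P[:,:2]*1000).astype(np.float32)))
E
```

```text
38.575 [ 0.42482877 -0.18905088  0.19715506] [-0.4304453  -0.39040672 -0.54605003] 0.08527634424073136
cart top 516 [-0.01539323  0.00188418  0.03077123] ((493.2123107910156, 160.09420776367188), (37.62550354003906, 107.42404174804688), 87.92790985107422)
cyl x,slope,z [-0.01595527 -0.00378673  0.01622865] lateral [-0.04123036  0.04759572]
pad plate 8782 0.012335630565077277 [-0.00287429  0.00118254] ((424.85845947265625, -189.2753448486328), (140.68023681640625, 69.94438171386719), 54.81957244873047)
```

View pics/s6.png

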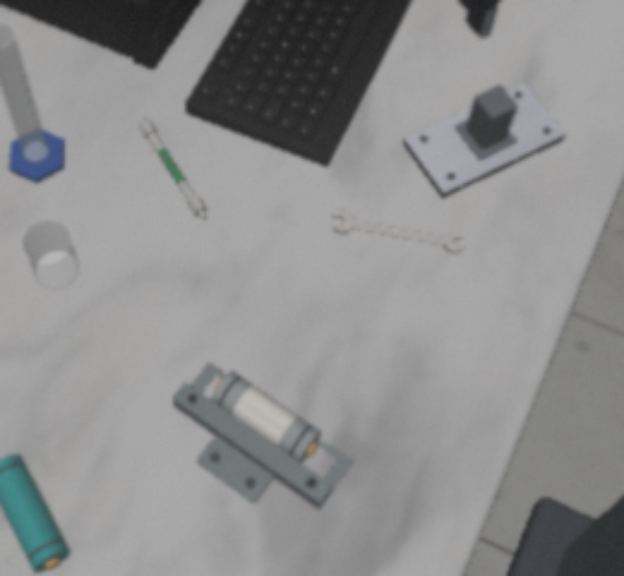

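The cartridge lies home between the bar and the sill at (270,415), 16.0 mm before the stop face. The pad stands flat at (485,140), and nothing else has been moved.

```bash
python3 -c "
from cell import bot
print(bot.sign_off())"
```

```text
the job is handed in; nothing more can be done
None
```

The job is handed in: the cartridge was rolled over the sill and home against the stop bar, with a highest reading of about 12 N and still pressed on arrival, and the pad now stands upright on the bench well clear of the jig.

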